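# Bring the soft-iron sphere round on the compass bench's revolving stand

### The arm

A 6-joint arm with a two-finger parallel gripper is mounted at the origin on the work surface. World frame = base frame: x ahead of the robot, y to its left, z up, the work surface at z = 0. Lengths are in m, angles in degrees, forces in N, time in s.
With the tool pointing down it reaches from about 0.4 to 0.825 m from the base axis. Payload 7 kg.
Tool frame: the origin (TCP) lies midway between the tips of the shut fingers; the grasp point (between the pads) lies 19 mm behind it; x points along the fingers, z is the direction in which the jaws open and shut, and the axes are right-handed (so a half turn about x gives the same grasp; the last joint's range is limited). The gripper opens to 88 mm and grips with 3 to 60 N. Pads are 19 mm wide; open, the fingers measure 130 mm over their backs; the gripper's body (78 mm by 193 mm) begins 47 mm behind the grasp point.
Start: joints at [90.59, 20.546, 0.682, 0, -70.136, -16.507], TCP at [0.185, 0.649, 0.227] pointing down, gripper open.
Joint ranges: [-176.03, 176.03], [-82.01, 121.73], [-58.28, 71.71], [-173.87, 95.51], [-174.79, -0.11], [-173.66, 173.66]. Speed limits (degrees/s): [136.94, 136.94, 172.46, 180, 180, 180].

### API

Orientations are given as [roll, pitch, yaw] about the fixed x, y, z axes, in that order (R = Rz(yaw) Ry(pitch) Rx(roll)).
In Python, from plant import ctrl gives the robot as it stands.
- The arm moves only by the tool servo_tool, never from a script. Its argument "motion" is a list of rows, each an object with "offset": the shift along the tool's x, y, z in m, a list of three; "roll": the turn about the tool's x in degrees; "claw": the opening, from -1 (shut) to 1 (fully open), so that 0 is half open. In form: [{"offset": [x, y, z], "roll": roll, "claw": claw}, ...]. A call has 1 to 12 rows; each row shifts and turns the commanded pose from where the row before left it, along the tool's axes as they then stand; what a row does not reach is not made up. A row lasts 1/8 s, in which the tool goes at most 62.5 mm and 10.7 degrees, less where a joint would pass 70% of its speed; a pose out of reach is approached as far as the arm can. A call is refused whole if a number of a shift passes 0.0625 or a number of a turn 10.7, either way. A call with a gripper value outside its range is refused whole. The fingers move at their own pace and stop on an object; the grip force is fixed at half the most. Time passes only in rows, so rows that do not move let the fingers close. It gives the time, the measured TCP pose, the force and the opening at its end, in the units of the state.
- ctrl.get_obs(): the state, without advancing time (a new reading comes with each control period).
- ctrl.snapshot(name): name is "scene" or "top"; returns a dict with "frame" (420x560x3 uint8, blue, green, red), "z_map" (420x560 float32, m along the optical axis (not along the pixel's ray), 0 where there is no reading), "mtx" (3x3 intrinsics, pixels), "k1" (the pictures are not rectified: a ray, as slopes to the right and down, at radius r is drawn at 1 + k1 r^2 times it, then the intrinsics apply), "extrinsics" (4x4, takes a point from camera to world coordinates). Camera axes: x right, y up, looking along -z (the intrinsics and any distortion apply to the point x, -y, -z); pixel columns grow to the right and rows downward; lengths in m; the calibration is good to about 2 mm. A picture is of the moment at which its call begins.
- ctrl.close_job(): hands the job in, once; it reports no verdict.
The state is a dict: "clock": time; "joint_pos": joint angles; "qvel": joint speeds; "tau": joint torques, N m; "tool_pos": TCP position; "orientation": TCP orientation; "force": force on the tool from outside, world axes, zero at the start; "moment": the same for the moment, N m; "opening": finger opening in m.
Only numpy, scipy, OpenCV 4.12 (cv2) and the standard library are available. Lean on these libraries where they do the work, as an engineer would, in place of code of your own. Each camera call takes 0.05 s, during which the arm holds its last target.

### The job

Turn the revolving stand by gently pushing the wooden pegs on its rim with your fingertips until the large iron sphere (the bigger of the two balls on it) stands squarely at the flat brass pointer that lies at the stand's foot. Nothing is gripped or lifted: do not touch the four things in their cups on the stand, and leave everything else on the bench where it is. Leave the stand standing still and take your fingers away.

Things in the scene. Friction and masses are not known exactly. Their poses are not given: they have to be found in the camera images.
- stand: The fixed foot of the revolving stand: dark steel disc 150 mm across and 12 mm high, screwed to the bench, with a flat brass pointer arm (8 mm high, 16 mm wide, then a 34 mm wide end tab) lying on the bench and reaching out along the foot's own -x axis to 210 mm from the turning axis. Origin on the turning axis at bench height, z up. The pointer direction (-x of this body) faces roughly towards the robot, but is turned by up to 0.4 rad either way.
- pointer (a point): Point on top of the brass pointer's end tab, 185 mm from the turning axis, 8 mm above the bench. The large sphere must come onto the line from the turning axis to this point, on this side of the axis.
- hub (a point): Centre of the turning disc's upper face, 60 mm above the bench, on the vertical turning axis; turns with the disc (z up, x towards peg_end). The wooden disc is 200 mm across and 15 mm thick (45 to 60 mm above the bench); four equal brass cups (collars 54 mm across, 6 mm high) stand on it 60 mm from the axis, 90 degrees apart; which thing stands in which cup varies.
- peg_end (a point): Centre of the end knob (22 mm across) of one of six equal turned wooden pegs that stick out level from the disc's rim, 60 degrees apart all round. Peg axes are 52.5 mm above the bench; each peg is a 16 mm thick round bar from the rim (100 mm from the axis) to its knob, centred 165 mm from the axis. This point is on the peg along the disc's +x. Nothing but the bench and, low down, the pointer lies beneath the pegs.
- turntable (a joint): Turning angle of the disc in rad, 0 at the start, growing anticlockwise seen from above. It turns without end either way; its bearing drags with about 0.12 N m (about 1 N at a peg), so it stops almost at once when no longer pushed; disc and load weigh about 1.6 kg.
- sphere_centre (a point): Centre of the large sphere: soft iron, 40 mm in diameter, on a round aluminium foot 45 mm across and 6 mm thick that sits loose (1.5 mm play) in one of the cups; its top is 46 mm above the disc. This is the thing to bring to the pointer.
- ball_centre (a point): Centre of the small iron ball, 23 mm in diameter, on a thin stem and an equal foot in another cup; its top is 46 mm above the disc.
- pin_centre (a point): The bronze gimbal pin, half-way up: a 16 mm thick upright pin with a 24 mm head on an equal foot in another cup, 43 mm high.
- boxcompass_centre (a point): The low brass box compass, half-way up: 42 mm across with a white card, on an equal foot in another cup, 27 mm high.
- chimney_mid (a point): Frosted glass lamp chimney standing on the bench behind the stand, 150 mm high, up to 64 mm across; the point is half-way up. Leave alone.
- mug_mid (a point): White mug standing on the bench behind the stand, 76 mm across, 90 mm high, half-way up. Leave alone.
- jar_mid (a point): Jar, 68 mm across, 85 mm high, at the left side of the bench, half-way up. Leave alone.
- wrench_mid (a point): Steel wrench lying at the right side of the bench. Leave alone.
Things that resemble listed ones, but are neither listed nor needed, are in the scene too. What is shaped like the part that bears sphere_centre but green is not meant.

How it is judged (in metres and radians):
At the end, for the whole second after the job is handed in: The large sphere's centre is within 8 mm of the line from the turning axis to the brass pointer, on the pointer's side; the disc is still (under 0.05 rad/s); all four things stand in their cups (within 4 mm of their height there); chimney, mug, jar and wrench are within 20 mm of where they were (y of sphere_centre in the frame of stand between -0.008 and 0.008 m and x of sphere_centre in the frame of stand below -0.05 m and velocity of joint turntable between -0.05 and 0.05 rad/s and z of sphere_centre in the frame of hub below 0.03 m and z of ball_centre in the frame of hub below 0.038 m and z of pin_centre in the frame of hub below 0.028 m and z of boxcompass_centre in the frame of hub below 0.019 m and distance of each of chimney_mid, mug_mid, jar_mid, wrench_mid from where it was at the start of the episode below 0.02 m); the robot touches nothing.
It fails at once if a thing on the stand is lifted out of its cup (more than 6 mm up) or tipped (over 0.25 rad) (z of sphere_centre in the frame of hub above 0.032 m or z of ball_centre in the frame of hub above 0.04 m or z of pin_centre in the frame of hub above 0.03 m or z of boxcompass_centre in the frame of hub above 0.021 m or angle between any of sphere_centre, ball_centre, pin_centre, boxcompass_centre's own z axis and vertical above 0.25 rad).
It fails at once if the fingers touch a thing on the stand (over 1 N) (contact force between the fingers and sphere above 1 N or contact force between the fingers and ball above 1 N or contact force between the fingers and pin above 1 N or contact force between the fingers and boxcompass above 1 N).
It fails at once if the stand is spun violently (over 3 rad/s) (velocity of joint turntable above 3 rad/s or velocity of joint turntable below -3 rad/s).
It fails at once if the chimney, mug, jar or wrench is moved more than 20 mm (distance of any of chimney_mid, mug_mid, jar_mid, wrench_mid from where it was at the start of the episode above 0.02 m).
It also fails if it takes over 58 s, if anything falls off the work surface, if the arm or the gripper's body presses on something with over 40 N, if the wrist force passes 120 N, or if a joint passes its speed limit or range.

## Working session

There is one attempt and no reset: what is moved stays moved. The work goes in short steps, Python scripts to look and compute and a tool call to move; the robot and the scene stay as the last step left them, time stands still between calls to the robot, and variables do not carry over. Pictures are saved under pics/ and viewed, and the job is handed in when it is done.

Besides the shell and the picture viewer there is one more tool, called as name(argument=value, ...) on one line, values as JSON. servo_tool: Moves the arm, as the interface text tells. Its arguments: {"type":"object","properties":{"motion":{"type":"array"}},"required":["motion"]}

```bash
ls; mkdir -p pics; python3 - <<'E'
from plant import ctrl
import cv2
print(ctrl.get_obs())
for n in("scene","top"):
    s=ctrl.snapshot(n); cv2.imwrite(f"pics/{n}0.png",s["frame"]); print(n,s["mtx"],s["k1"],s["extrinsics"])
E
```

```text
pics
{'clock': 0.0, 'joint_pos': array([ 9.05910591e+01,  2.05929644e+01,  6.34598538e-01, -2.13663398e-02,
       -7.01366438e+01, -1.65069047e+01]), 'qvel': array([-0.00134752,  0.07274494,  0.03510348, -0.046853  , -0.00689646,
       -0.01265368]), 'tau': array([ 2.65533549e-05, -5.82722855e+01,  2.93049735e+01,  6.99717119e+00,
        6.90073881e-03, -1.52175321e-04]), 'tool_pos': array([0.18498597, 0.64864688, 0.22560778]), 'orientation': array([   4.57159463,   89.90288971, -101.35152752]), 'force': array([ 0.83089368,  0.27988086, -0.53250391]), 'moment': array([-0.03596379,  0.00115804,  0.01315756]), 'opening': 0.08730451750666596}
scene [[541.40913577   0.         280.68262026]
 [  0.         541.40913577 214.89489387]
 [  0.           0.           1.        ]] -0.04694558321413723 [[-0.30339848 -0.74076507  0.59934671  1.59093512]
 [ 0.95271314 -0.22464365  0.20462872  0.34129424]
 [-0.01694237  0.63308952  0.77389315  1.42378237]
 [ 0.          0.          0.          1.        ]]
top [[398.42083987   0.         282.42876503]
 [  0.         398.42083987 208.24414824]
 [  0.           0.           1.        ]] -0.011370546687435012 [[ 1.09005264e-04  9.77934062e-01 -2.08913759e-01  3.53652246e-01]
 [-9.99996130e-01  6.87373285e-04  2.69585359e-03 -1.61639475e-02]
 [ 2.77996879e-03  2.08912656e-01  9.77930352e-01  1.27064371e+00]
 [ 0.00000000e+00  0.00000000e+00  0.00000000e+00  1.00000000e+00]]
```

View pics/scene0.png

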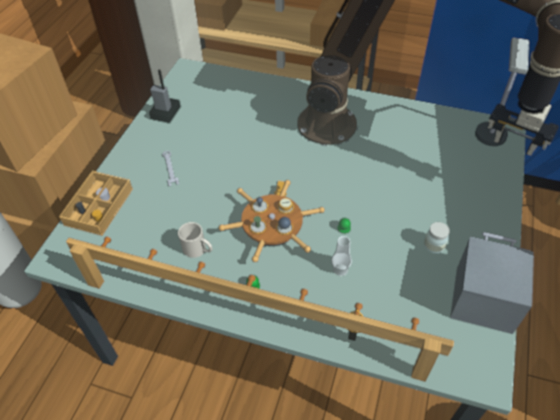

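View pics/top0.png

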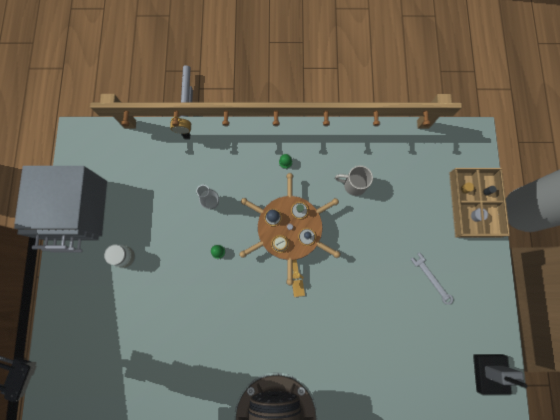

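```bash
python3 - <<'E'
import cv2,numpy as np
a=cv2.imread("pics/top0.png")[160:310,200:380]
b=cv2.imread("pics/scene0.png")[170:270,200:370]
cv2.imwrite("pics/c1.png",cv2.resize(a,None,fx=4.4,fy=4,interpolation=3)[:600])
cv2.imwrite("pics/c1.png",cv2.resize(a,(720,600),interpolation=3))
cv2.imwrite("pics/c2.png",cv2.resize(b,(800,470),interpolation=3))
E
```

```text
(no output)
```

View pics/c1.png

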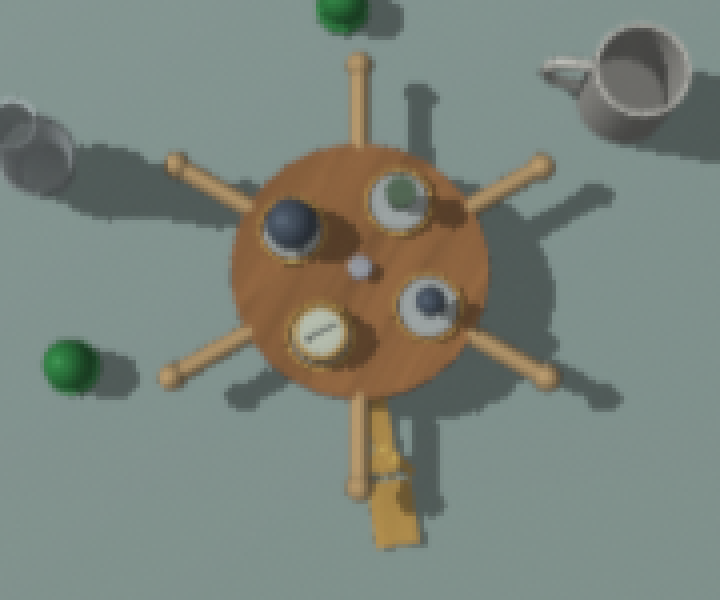

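View pics/c2.png

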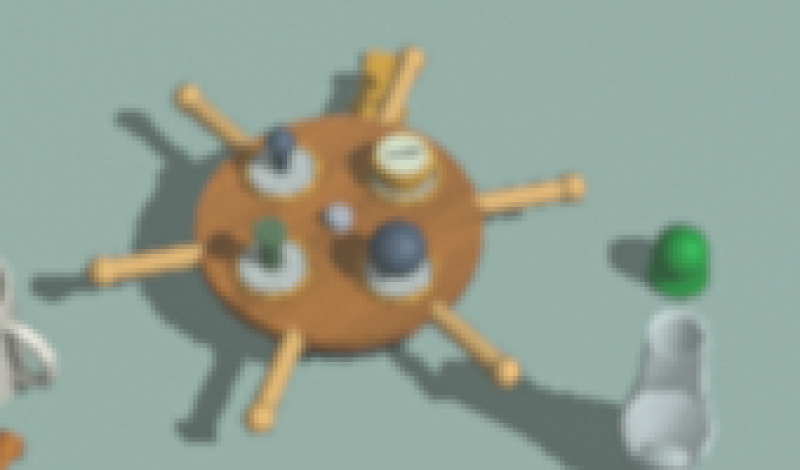

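```bash
cat > h.py <<'E'
import cv2,numpy as np
from plant import ctrl
def ray(s,px):
    u=cv2.undistortPoints(np.array([[px]],float),s["mtx"],np.array([s["k1"],0,0,0.]))[0,0]
    E=s["extrinsics"]; return E[:3,3],E[:3,:3]@np.array([u[0],-u[1],-1.])
def at(s,px,z):
    o,d=ray(s,px); return o+d*(z-o[2])/d[2]
def tri(p,q):
    (o1,d1),(o2,d2)=p,q
    A=np.stack([d1,-d2],1); t=np.linalg.lstsq(A,o2-o1,rcond=None)[0]
    a,b=o1+d1*t[0],o2+d2*t[1]; return (a+b)/2,np.linalg.norm(a-b)
def proj(s,P):
    E=s["extrinsics"]; c=E[:3,:3].T@(np.array(P,float)-E[:3,3])
    x,y=c[0]/-c[2],-c[1]/-c[2]; f=1+s["k1"]*(x*x+y*y); M=s["mtx"]
    return M[0,0]*x*f+M[0,2],M[1,1]*y*f+M[1,2]
E
cat > m.py <<'E'
from h import *
s=ctrl.snapshot("top"); t=ctrl.snapshot("scene")
f=s["frame"].astype(int)
C=lambda x,y:(200+x/4-.375,160+y/4-.375)
K=[at(s,C(*p),.0525) for p in [(358,62),(543,165),(546,377),(357,487),(172,376),(177,163)]]
K=np.array(K);c=K.mean(0);print("centre",c)
for k in K: d=k-c;print(k[:2],np.hypot(*d[:2]),np.degrees(np.arctan2(d[1],d[0])))
# brass pointer mask
hsv=cv2.cvtColor(s["frame"],cv2.COLOR_BGR2HSV)
m=cv2.inRange(hsv,(15,120,90),(30,255,255)); m[:255]=0;m[300:]=0;m[:,:280]=0;m[:,310:]=0
ys,xs=np.where(m>0);print(len(xs),hsv[291,298])
for y in range(258,300):
    x=xs[ys==y]
    if len(x):print(y,x.min(),x.max(),end='; ')
print()
def dark(im,roi):
    h=cv2.cvtColor(im,cv2.COLOR_BGR2HSV);x0,x1,y0,y1=roi
    m=np.zeros(im.shape[:2],np.uint8);m[y0:y1,x0:x1]=cv2.inRange(h,(95,50,20),(130,255,160))[y0:y1,x0:x1]
    n,l,st,ce=cv2.connectedComponentsWithStats(m)
    i=1+np.argmax(st[1:,4]);return ce[i],st[i]
a,sa=dark(s["frame"],(262,284,205,227));b,sb=dark(t["frame"],(272,298,212,236))
print(a,sa,b,sb)
P,e=tri(ray(s,a),ray(t,b));print("sphere",P,e,at(s,a,.086),at(t,b,.086))
d=at(s,a,.086)-c;print("r",np.hypot(*d[:2]),"ang",np.degrees(np.arctan2(d[1],d[0])))
E
python3 m.py
```

```text
centre [ 0.5551533  -0.04094177  0.0525    ]
[ 0.72170687 -0.04082693] 0.16655360238781072 0.03950517400656469
[ 0.63766556 -0.18580659] 0.16671559510593204 -60.334981019576674
[ 0.47149825 -0.18352462] 0.1653119407960611 -120.40065681573257
[ 0.38882674 -0.03894793] 0.16633851414029294 179.31319992862953
[0.47216517 0.10194786] 0.16524065535303867 120.14737086974277
[0.63905724 0.10150761] 0.16532299691838212 59.50154127964212
259 [ 19 146 169]
258 288 296; 259 291 295; 260 293 295; 261 293 295; 262 293 296; 263 292 296; 264 292 296; 265 292 296; 266 292 296; 267 292 297; 268 293 297; 269 293 297; 270 293 297; 271 294 297; 272 294 297; 273 293 298; 274 293 299; 275 292 300; 276 292 301; 277 292 302; 280 298 299; 281 293 301; 282 293 301; 283 293 302; 284 293 302; 285 293 302; 286 293 302; 287 293 302; 288 293 303; 289 293 303; 290 294 303; 291 294 303; 292 294 303; 293 294 303; 294 294 303; 295 294 302; 
[272.23076923 215.54945055] [267 211  11  10  91] [284.67213115 222.40983607] [281 218   9  10  61]
sphere [0.58345621 0.01066628 0.09024754] 0.0014295004047675595 [0.58408158 0.01145163 0.086     ] [0.58042752 0.0089186  0.086     ]
r 0.05984908481476363 ang 61.09532860259301
```

```bash
python3 - <<'E'
from h import *
s=ctrl.snapshot("top")
a=cv2.imread("pics/top0.png")[250:305,275:320]
cv2.imwrite("pics/c3.png",cv2.resize(a,None,fx=10,fy=10,interpolation=0))
c=np.array([.5552,-.0409,0])
hsv=cv2.cvtColor(s["frame"],cv2.COLOR_BGR2HSV)
m=cv2.inRange(hsv,(15,120,60),(30,255,255)); m[:280]=0;m[300:]=0;m[:,:285]=0;m[:,310:]=0
k=max(cv2.findContours(m,0,1)[0],key=cv2.contourArea)
r=cv2.minAreaRect(k);print(r)
for p in cv2.boxPoints(r): print(p,at(s,p,.008))
M=cv2.moments(m,True);P=at(s,(M['m10']/M['m00'],M['m01']/M['m00']),.008);d=P-c
print(P,np.hypot(*d[:2]),np.degrees(np.arctan2(d[1],d[0])))
# arm rows
for y,x in[(265,294),(267,294.5),(269,295)]:
    d=at(s,(x,y),.008)-c;print(np.hypot(*d[:2]),np.degrees(np.arctan2(d[1],d[0])))
E
```

```text
((297.89190673828125, 287.85137939453125), (15.45350456237793, 10.028338432312012), 80.53767395019531)
[291.6757  281.05408] [ 0.3910987  -0.04852271  0.008     ]
[301.5676  279.40546] [ 0.39617104 -0.0794425   0.008     ]
[304.10812 294.64868] [ 0.34960039 -0.08686554  0.008     ]
[294.21622 296.2973 ] [ 0.34460932 -0.05617458  0.008     ]
[ 0.36988778 -0.06786642  0.008     ] 0.18726400312639213 -171.72049964564152
0.11536503625769506 -172.4455245318312
0.12175470022134006 -172.11553191030237
0.12813509015344893 -171.81902893482948
```

View pics/c3.png

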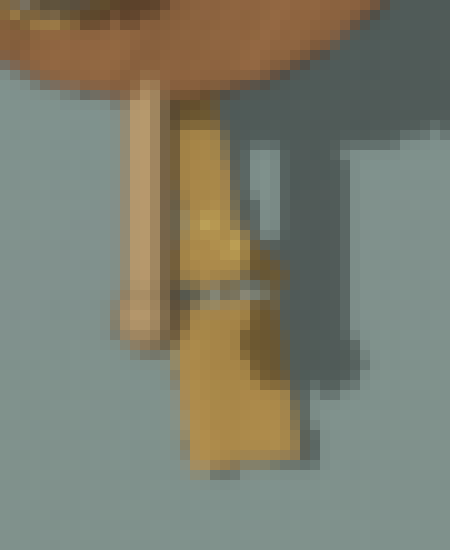

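```bash
python3 - <<'E'
from h import *
from scipy.spatial.transform import Rotation as R
o=ctrl.get_obs();r=R.from_euler('xyz',o["orientation"],degrees=True).as_matrix()
print(r.round(3),o["clock"])
s=ctrl.snapshot("top")
for n,p,z in[("greenL",(217,251),.02),("greenTop",(286,161),.02),("jar",(118,256),.085),("chimney",(205,190),.15)]: print(n,at(s,p,z))
E
```

```text
[[-0.     0.962 -0.274]
 [-0.001 -0.274 -0.962]
 [-1.     0.     0.001]] 0.25
greenL [0.48349386 0.18567771 0.02      ]
greenTop [ 0.77996219 -0.03135756  0.02      ]
jar [0.4615732 0.4688662 0.085    ]
chimney [0.64707789 0.20563099 0.15      ]
```

servo_tool(motion=[{"offset":[0,0.017,0.0225],"roll":0,"claw":-1},{"offset":[0,0.034,0.045],"roll":0,"claw":-1},{"offset":[0,0.034,0.045],"roll":0,"claw":-1},{"offset":[0,0.034,0.045],"roll":0,"claw":-1},{"offset":[0,0.034,0.045],"roll":0,"claw":-1},{"offset":[0,0.034,0.045],"roll":0,"claw":-1},{"offset":[0,0.034,0.045],"roll":0,"claw":-1},{"offset":[0,0.034,0.045],"roll":0,"claw":-1},{"offset":[0,0.034,0.045],"roll":0,"claw":-1},{"offset":[0,0.034,0.045],"roll":0,"claw":-1},{"offset":[0,0.034,0.045],"roll":0,"claw":-1},{"offset":[0,0.034,0.045],"roll":0,"claw":-1}])

```text
clock: 1.8
tool_pos: [0.4196, 0.0425, 0.2271]
orientation: [135.9, 89.9, 30.0]
force: [1.1, 0.6, 0.9]
opening: 0.0005
```

servo_tool(motion=[{"offset":[0,0.017,0.0225],"roll":0,"claw":-1},{"offset":[0,0,0],"roll":0,"claw":-1},{"offset":[0,0,0],"roll":0,"claw":-1},{"offset":[0,0,0],"roll":0,"claw":-1}])

```text
clock: 2.3
tool_pos: [0.4292, 0.0186, 0.2267]
orientation: [144.8, 90.0, 38.9]
force: [-0.2, 0.6, -0.1]
opening: 0.0005
```

```bash
python3 - <<'E'
from h import *
from scipy.spatial.transform import Rotation as R
o=ctrl.get_obs();r=R.from_euler('xyz',o["orientation"],degrees=True).as_matrix()
print(o["tool_pos"],o["joint_pos"].round(1),o["opening"],o["clock"],o["force"])
print(r.round(3)); d=np.array([.433,.016,.1])-o["tool_pos"];print("tool offset",r.T@d)
s=ctrl.snapshot("scene");cv2.imwrite("pics/s1.png",cv2.resize(s["frame"][100:290,180:440],(780,570)))
E
```

```text
[0.42923591 0.01858188 0.226664  ] [ 29.   -3.5 -28.3  -0.  -65.2  45.2] 0.0005124103823921446 2.3 [-0.16788537  0.55852035 -0.0848335 ]
[[ 0.     0.962 -0.273]
 [ 0.    -0.273 -0.962]
 [-1.     0.    -0.   ]]
tool offset [0.12666443 0.00430157 0.00149061]
```

View pics/s1.png

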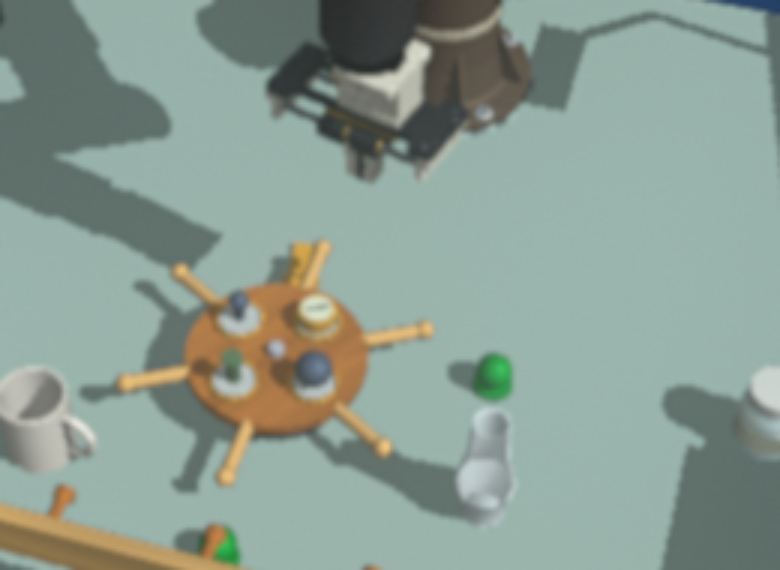

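servo_tool(motion=[{"offset":[0.02,0.004,0.0015],"roll":0,"claw":-1},{"offset":[0.04,0,0],"roll":0,"claw":-1},{"offset":[0.04,0,0],"roll":0,"claw":-1},{"offset":[0.03,0,0],"roll":0,"claw":-1},{"offset":[0.025,0,0],"roll":0,"claw":-1},{"offset":[0.015,0,0],"roll":0,"claw":-1},{"offset":[0.01,0,0],"roll":0,"claw":-1},{"offset":[0,0,0],"roll":0,"claw":-1}])

```text
clock: 3.35
tool_pos: [0.4325, 0.0156, 0.0462]
orientation: [-44.7, 89.9, -150.5]
force: [0.1, 0.1, 0.2]
opening: -0.0
```

```bash
python3 - <<'E'
from h import *
o=ctrl.get_obs()
print(o["tool_pos"],o["joint_pos"].round(1),o["force"])
for n,c in(("scene",(100,290,180,440)),("top",(160,310,200,380))):
  s=ctrl.snapshot(n);cv2.imwrite("pics/%s2.png"%n,cv2.resize(s["frame"][c[0]:c[1],c[2]:c[3]],(720,570)))
E
```

```text
[0.43254698 0.0156358  0.04623196] [ 28.4  10.1 -42.3   0.  -37.7  45.8] [0.07979836 0.12869241 0.24009515]
```

View pics/scene2.png

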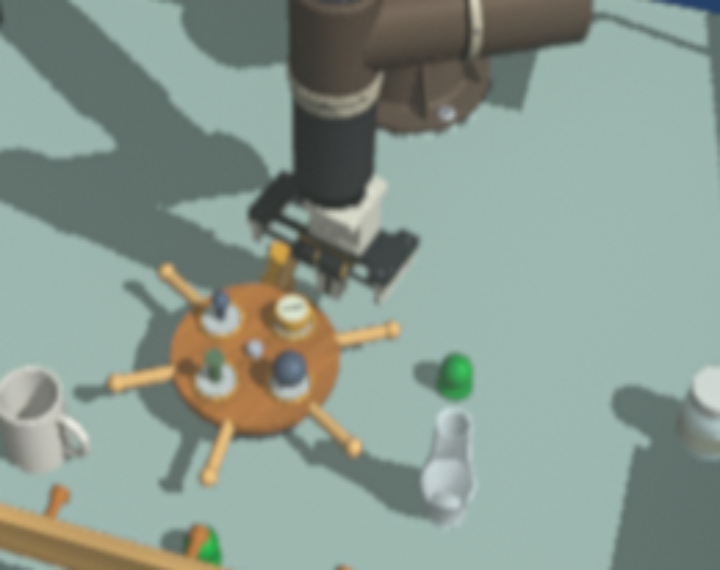

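View pics/top2.png

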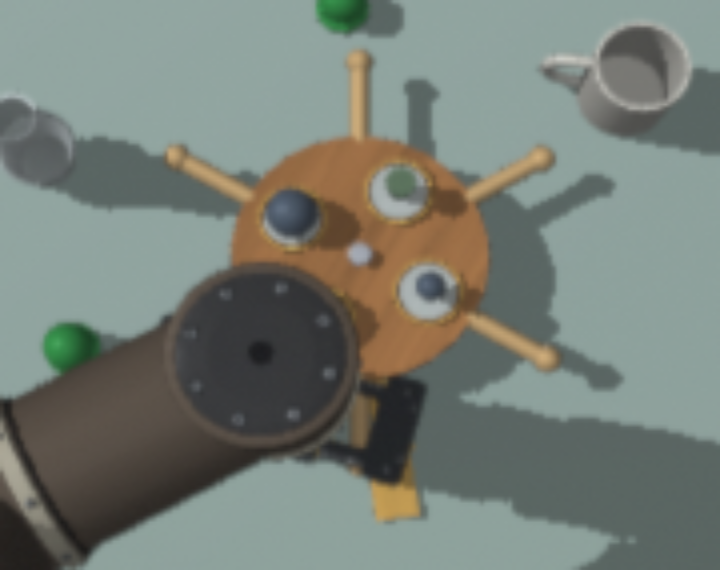

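servo_tool(motion=[{"offset":[0,-0.0008,0.0105],"roll":0,"claw":-1},{"offset":[0,-0.0008,0.0105],"roll":0,"claw":-1},{"offset":[0,0.0003,0.0094],"roll":-4,"claw":-1},{"offset":[0,0.0003,0.0094],"roll":-4,"claw":-1},{"offset":[0,0.0003,0.0094],"roll":-4,"claw":-1},{"offset":[0,0,0],"roll":0,"claw":-1}])

```text
clock: 4.2
tool_pos: [0.4202, -0.033, 0.0468]
orientation: [130.8, 90.0, 36.7]
force: [0.1, -0.3, -0.0]
opening: 0.0005
```

```bash
cat > st.py <<'E'
from h import *
from scipy.spatial.transform import Rotation as R
import sys
o=ctrl.get_obs();r=R.from_euler('xyz',o["orientation"],degrees=True).as_matrix()
c=np.array([.5552,-.0409]);d=o["tool_pos"][:2]-c
print("r",np.hypot(*d),"phi",np.degrees(np.arctan2(d[1],d[0]))%360,"zdir-90",(np.degrees(np.arctan2(r[1,2],r[0,2]))-90)%360,"z",o["tool_pos"][2],"j6",o["joint_pos"][5],"F",o["force"].round(1),"t",o["clock"])
s=ctrl.snapshot("top"); n=sys.argv[1]
cv2.imwrite("pics/%s.png"%n,cv2.resize(s["frame"][160:310,200:380],(720,600),interpolation=3))
hsv=cv2.cvtColor(s["frame"],cv2.COLOR_BGR2HSV)
m=cv2.inRange(hsv,(90,60,20),(130,255,160)); m[:160]=0;m[310:]=0;m[:,:230]=0;m[:,345:]=0
nn,l,stt,ce=cv2.connectedComponentsWithStats(m)
for i in range(1,nn):
    if stt[i,4]<12: continue
    P=at(s,ce[i],.086)[:2]-c
    print("dark",ce[i].round(1),stt[i,2:],"r",np.hypot(*P).round(4),"ang",(np.degrees(np.arctan2(P[1],P[0]))%360).round(2))
E
python3 st.py t3
```

```text
r 0.13522075261775454 phi 176.65645014117553 zdir-90 175.96778077379906 z 0.04675967240191458 j6 63.40105912200958 F [ 0.1 -0.3 -0. ] t 4.2
dark [271.  217.9] [11 10 81] r 0.06 ang 68.98
dark [308.2 232.2] [ 5  5 17] r 0.0602 ang 248.65
```

View pics/t3.png

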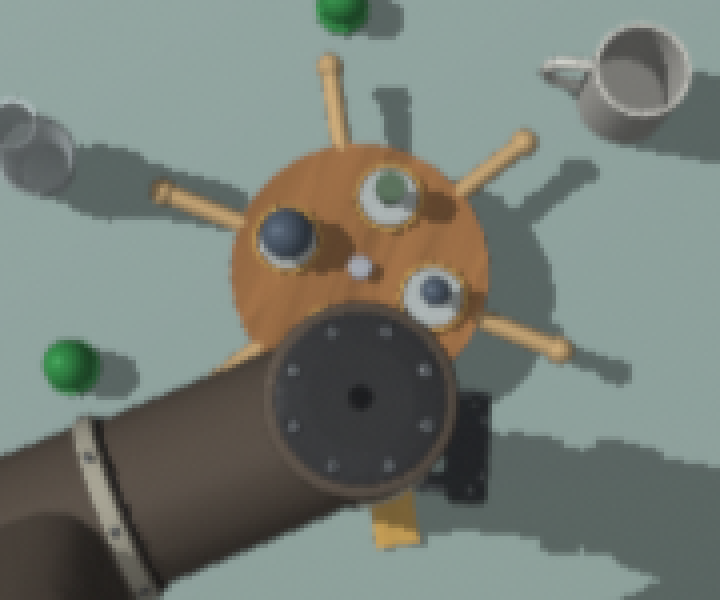

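servo_tool(motion=[{"offset":[0,0.0003,0.0094],"roll":-4,"claw":-1},{"offset":[0,0.0003,0.0094],"roll":-4,"claw":-1},{"offset":[0,0.0003,0.0094],"roll":-4,"claw":-1},{"offset":[0,0.0003,0.0094],"roll":-4,"claw":-1},{"offset":[0,0.0003,0.0094],"roll":-4,"claw":-1},{"offset":[0,0.0003,0.0094],"roll":-4,"claw":-1},{"offset":[0,0.0003,0.0094],"roll":-4,"claw":-1},{"offset":[0,0.0003,0.0094],"roll":-4,"claw":-1}])

```text
clock: 5.25
tool_pos: [0.436, -0.1049, 0.0467]
orientation: [112.2, 90.0, 50.3]
force: [-0.2, 1.1, 0.3]
opening: 0.0005
```

```bash
python3 st.py t4
```

```text
r 0.13533581945988898 phi 208.24019313293425 zdir-90 208.1189852524432 z 0.04667068878685371 j6 106.34053965944506 F [-0.2  1.1  0.3] t 5.25
dark [309.1 222. ] [ 5  5 20] r 0.0598 ang 278.92
dark [269.6 228.3] [10 10 78] r 0.061 ang 99.72
```

servo_tool(motion=[{"offset":[0,0.0003,0.0094],"roll":-4,"claw":-1},{"offset":[0,0.0003,0.0094],"roll":-4,"claw":-1},{"offset":[0,0.0003,0.0094],"roll":-4,"claw":-1},{"offset":[0,0.0003,0.0094],"roll":-4,"claw":-1},{"offset":[0,0.0003,0.0094],"roll":-4,"claw":-1},{"offset":[0,0.0003,0.0094],"roll":-4,"claw":-1},{"offset":[0,0.0003,0.0094],"roll":-4,"claw":-1},{"offset":[0,0,0],"roll":0,"claw":-1}])

```text
clock: 6.3
tool_pos: [0.4797, -0.1533, 0.0465]
orientation: [4.5, 90.0, -29.6]
force: [-0.1, 1.1, 0.6]
opening: 0.0004
```

```bash
python3 st.py t5
```

```text
r 0.13539768137161684 phi 236.12960745258567 zdir-90 235.92784694224397 z 0.04650522409927808 j6 141.2581423406974 F [-0.1  1.1  0.6] t 6.3
dark [304.9 212.4] [ 5  4 15] r 0.0607 ang 309.56
```

View pics/t5.png

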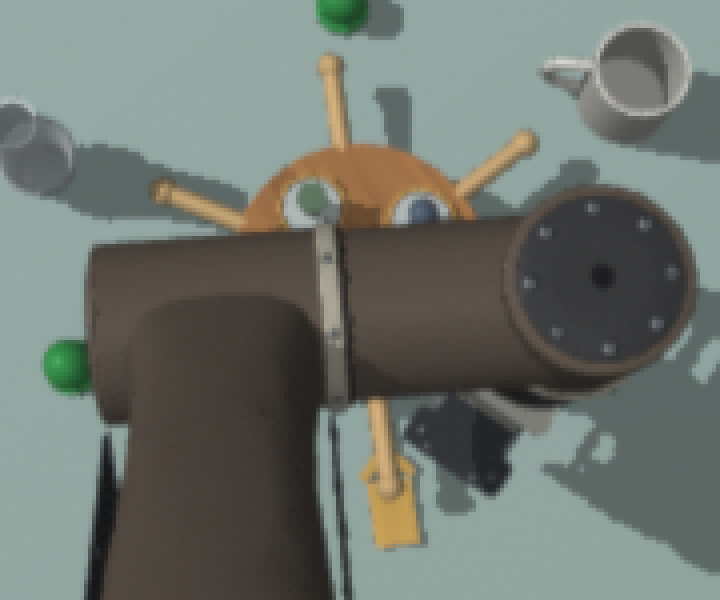

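servo_tool(motion=[{"offset":[0,0.0003,-0.0094],"roll":4,"claw":-1},{"offset":[-0.03,0,0],"roll":0,"claw":-1},{"offset":[-0.06,0,0],"roll":0,"claw":-1},{"offset":[0,0.0013,-0.0188],"roll":8,"claw":-1},{"offset":[0,0.0013,-0.0188],"roll":8,"claw":-1},{"offset":[0,0.0013,-0.0188],"roll":8,"claw":-1},{"offset":[0,0.0013,-0.0188],"roll":8,"claw":-1},{"offset":[0,0.0013,-0.0188],"roll":8,"claw":-1},{"offset":[0,0.0013,-0.0188],"roll":8,"claw":-1},{"offset":[0,0.0013,-0.0188],"roll":8,"claw":-1},{"offset":[0,0.0013,-0.0188],"roll":8,"claw":-1},{"offset":[0,0.0013,-0.0188],"roll":8,"claw":-1}])

```text
clock: 7.85
tool_pos: [0.4272, 0.0055, 0.1366]
orientation: [160.9, 90.0, 50.6]
force: [0.0, 0.1, 0.0]
opening: 0.0005
```

servo_tool(motion=[{"offset":[0,0,0],"roll":0,"claw":-1}])

```text
clock: 7.98
tool_pos: [0.4276, 0.0056, 0.1366]
orientation: [144.5, 90.0, 34.6]
force: [0.4, 0.4, -0.7]
opening: 0.0003
```

```bash
python3 st.py t6
```

```text
r 0.13580627066280873 phi 159.97765733286786 zdir-90 160.06786899892646 z 0.1365871781337591 j6 42.67324638044337 F [ 0.4  0.4 -0.7] t 7.975
dark [305.2 212.6] [ 5  5 19] r 0.0609 ang 308.54
```

View pics/t6.png

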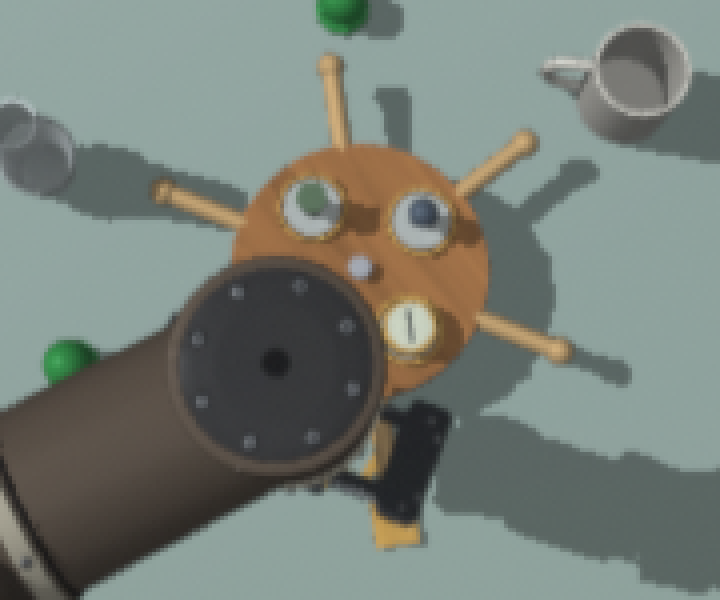

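servo_tool(motion=[{"offset":[0.03,0,0],"roll":0,"claw":-1},{"offset":[0.03,0,0],"roll":0,"claw":-1},{"offset":[0.02,0,0],"roll":0,"claw":-1},{"offset":[0.01,0,0],"roll":0,"claw":-1},{"offset":[0,0.0003,0.0094],"roll":-4,"claw":-1},{"offset":[0,0.0003,0.0094],"roll":-4,"claw":-1},{"offset":[0,0.0003,0.0094],"roll":-4,"claw":-1},{"offset":[0,0.0003,0.0094],"roll":-4,"claw":-1},{"offset":[0,0.0003,0.0094],"roll":-4,"claw":-1},{"offset":[0,0.0003,0.0094],"roll":-4,"claw":-1}])

```text
clock: 9.28
tool_pos: [0.4199, -0.0512, 0.047]
orientation: [110.4, 89.9, 24.6]
force: [-0.5, 1.4, -0.5]
opening: 0.0002
```

```bash
python3 st.py t7
```

```text
r 0.13565930933199802 phi 184.33777702229287 zdir-90 184.25103925103735 z 0.04703107274145059 j6 74.24554089292104 F [-0.5  1.4 -0.5] t 9.275
dark [304.1 211. ] [ 5  5 20] r 0.0618 ang 314.13
dark [275.2 239.1] [11 11 81] r 0.0608 ang 134.82
```

servo_tool(motion=[{"offset":[0,0.0003,0.0094],"roll":-4,"claw":-1},{"offset":[0,0.0003,0.0094],"roll":-4,"claw":-1},{"offset":[0,0.0003,0.0094],"roll":-4,"claw":-1},{"offset":[0,0.0003,0.0094],"roll":-4,"claw":-1},{"offset":[0,0.0003,0.0094],"roll":-4,"claw":-1},{"offset":[0,0.0003,0.0094],"roll":-4,"claw":-1},{"offset":[0,0.0003,0.0094],"roll":-4,"claw":-1},{"offset":[0,0.0003,0.0094],"roll":-4,"claw":-1},{"offset":[0,0.0003,0.0094],"roll":-4,"claw":-1},{"offset":[0,0.0003,0.0094],"roll":-4,"claw":-1},{"offset":[0,0.0003,0.0094],"roll":-4,"claw":-1},{"offset":[0,0,0],"roll":0,"claw":-1}])

```text
clock: 10.82
tool_pos: [0.4643, -0.1419, 0.0468]
orientation: [37.5, 90.0, -4.5]
force: [-0.1, -0.8, -0.4]
opening: 0.0004
```

```bash
python3 st.py t8; python3 - <<'E'
from h import *
s=ctrl.snapshot("scene");cv2.imwrite("pics/s8.png",cv2.resize(s["frame"][150:290,180:370],(780,570),interpolation=3))
E
```

```text
r 0.13585301859736482 phi 227.99990984358647 zdir-90 227.98701274744997 z 0.04677845248175788 j6 131.69403743820513 F [-0.1 -0.8 -0.4] t 10.825
dark [289.7 205.4] [ 5  5 18] r 0.0604 ang 359.46
```

View pics/t8.png

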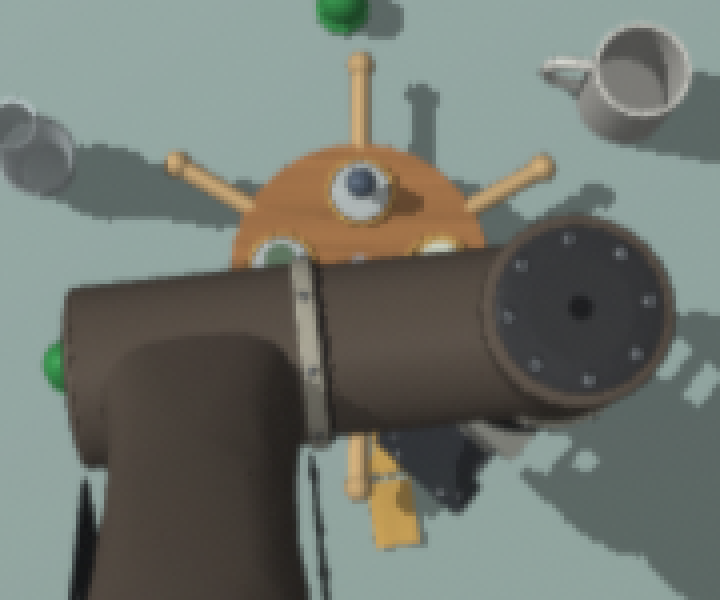

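View pics/s8.png

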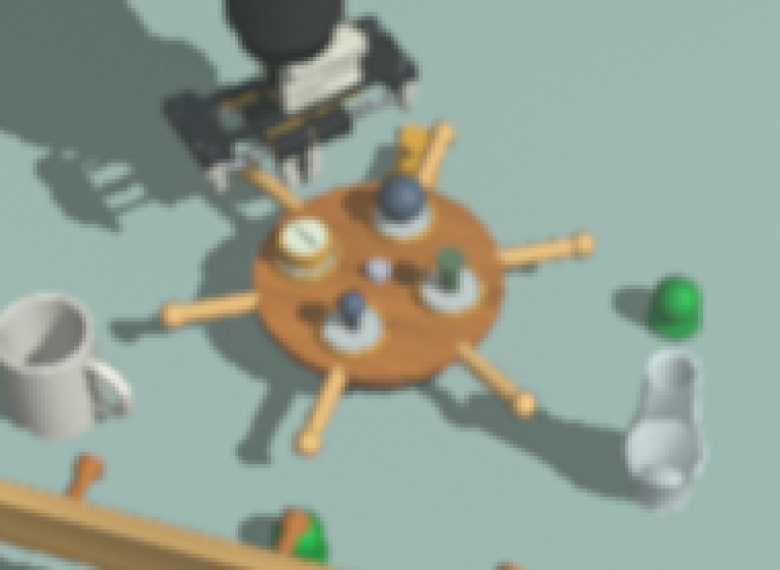

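servo_tool(motion=[{"offset":[0,0.0003,0.0094],"roll":-4,"claw":-1},{"offset":[0,0.0003,0.008],"roll":-3.4,"claw":-1},{"offset":[0,0,0],"roll":0,"claw":-1},{"offset":[0,0,0],"roll":0,"claw":-1},{"offset":[0,0,-0.01],"roll":0,"claw":-1},{"offset":[-0.04,0,0],"roll":0,"claw":-1},{"offset":[-0.05,0,0],"roll":0,"claw":-1},{"offset":[-0.05,-0.03,0],"roll":0,"claw":-1},{"offset":[0,-0.05,0],"roll":0,"claw":-1},{"offset":[0,-0.06,0],"roll":0,"claw":-1},{"offset":[0,-0.06,0],"roll":0,"claw":-1},{"offset":[0,0,0],"roll":0,"claw":-1}])

```text
clock: 12.42
tool_pos: [0.3531, -0.3131, 0.1864]
orientation: [-172.8, 90.0, 152.4]
force: [-0.3, 0.8, -0.3]
opening: 0.0002
```

```bash
python3 st.py t9
```

```text
r 0.33902938991782283 phi 233.40108039746877 zdir-90 235.15512394308286 z 0.18639733116502544 j6 162.74468900539247 F [-0.3  0.8 -0.3] t 12.425
dark [287.2 205.2] [ 5  5 18] r 0.0615 ang 6.42
dark [292. 245.] [11 11 89] r 0.061 ang 186.67
```

View pics/t9.png

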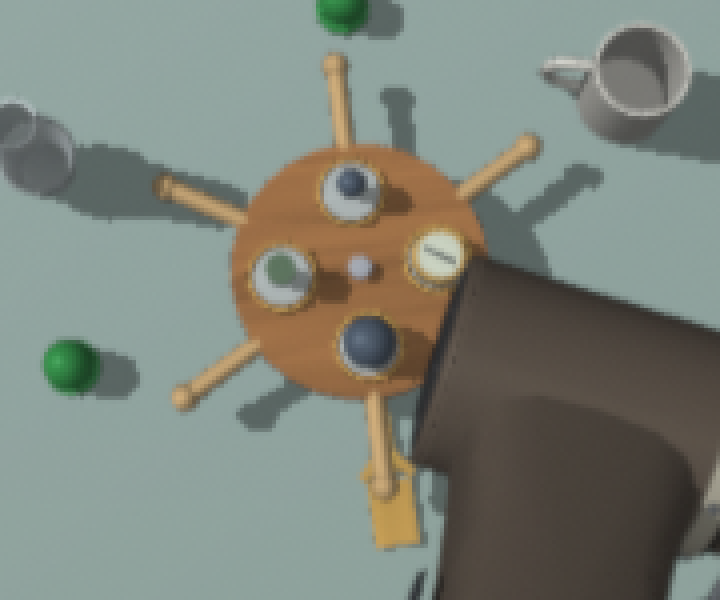

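```bash
python3 - <<'E'
from h import *
s=ctrl.snapshot("top");t=ctrl.snapshot("scene")
C=lambda x,y:(200+x/4-.375,160+y/4-.375)
c=np.array([.5552,-.0409])
for p in[(335,62),(529,146),(383,486),(183,397),(165,186)]:
    d=at(s,C(*p),.0525)[:2]-c;print("peg",np.hypot(*d).round(4),(np.degrees(np.arctan2(d[1],d[0]))%60).round(2))
def comp(im,lo,hi,roi):
    x0,x1,y0,y1=roi;m=np.zeros(im.shape[:2],np.uint8);m[y0:y1,x0:x1]=cv2.inRange(cv2.cvtColor(im,cv2.COLOR_BGR2HSV),lo,hi)[y0:y1,x0:x1]
    n,l,st,ce=cv2.connectedComponentsWithStats(m);i=1+np.argmax(st[1:,4]);return ce[i],st[i]
b,sb=comp(t["frame"],(95,50,20),(130,255,160),(262,295,185,215));print(b,sb)
a,_=comp(s["frame"],(95,50,20),(130,255,160),(280,304,235,256))
P,e=tri(ray(s,a),ray(t,b));print("tri",P,e)
# scene-only: pegs centre & sphere & hub projection
print("proj scene axis/pointer/ideal sphere",[np.round(proj(t,q),1) for q in([*c,.06],[c[0]+.185*np.cos(np.radians(188.4)),c[1]+.185*np.sin(np.radians(188.4)),.008],[c[0]+.06*np.cos(np.radians(188.4)),c[1]+.06*np.sin(np.radians(188.4)),.086])])
cv2.imwrite("pics/s9.png",cv2.resize(t["frame"][150:290,180:370],(760,560),interpolation=3))
E
```

```text
peg 0.1675 6.3
peg 0.1661 6.07
peg 0.1666 6.07
peg 0.1667 6.42
peg 0.1649 6.65
[275.5 197.5] [272 194   8   8  56]
tri [ 0.49400174 -0.04845966  0.09164089] 0.001962830686551338
proj scene axis/pointer/ideal sphere [array([272.4, 218.1]), array([281.8, 187. ]), array([275.3, 199. ])]
```

View pics/s9.png

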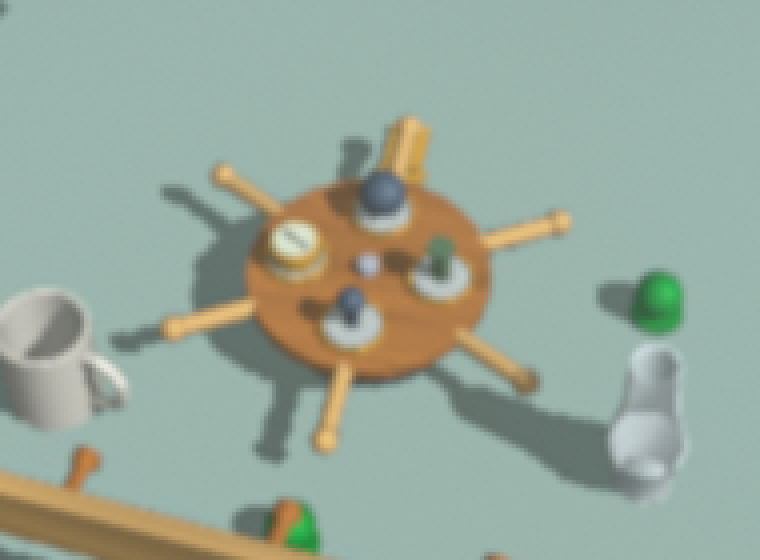

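```bash
python3 -c "
from plant import ctrl
print(ctrl.get_obs()['force'],ctrl.get_obs()['qvel'].round(2));print(ctrl.close_job())"
```

```text
[0.64545234 1.58203832 0.14528764] [1.34 0.25 0.26 0.1  0.   0.27]
the job is handed in; nothing more can be done
None
```

I turned the stand about 126° anticlockwise by pushing two pegs in turn with the shut fingertips. I then drew the fingers clear of the stand and handed the job in at about 12.5 s, well inside the 58 s limit.

- **Sphere position:** In the last top view the large sphere stands at 186.7° about the turning axis, against 188.4° for the pointer. That puts it about 2 mm off the line, with 8 mm allowed. It is on the pointer's side, 61 mm from the axis.
- **Agreement between checks:** The peg positions put the disc at 126.1–126.7°, which places the sphere at about 187.5°. In the scene camera the sphere lies within 0.2 pixel across and 1.5 pixels down of its ideal spot. The sphere height found from both cameras came out 91.6 mm against the true 86 mm, so I did not rely on that figure.
- **Everything else:** In the last views all four things still stand in their cups. The mug and chimney look unmoved, and nothing went near the jar or wrench, though I did not measure any of the four.
- **Still and clear:** After the fingers were drawn away the gripper tip was at z = 0.186 m, 0.34 m from the axis, touching nothing. I did not measure the disc's speed directly. The arm itself still showed about 1.3°/s of settling motion at the moment I handed in.

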